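# Line up the decorating supplies by height

### The job

Take the three cartons and the red-capped spice jar that stand in front of the dark wooden board and put them on its four cork pads, one on each pad, in order of height, with the tallest on the pad next to the pepper mill and the shortest on the pad next to the blue-lidded tub. Each stands upright in the middle of its pad, the cartons with their long side along the board; leave the mill and the tub where they are.

Things in the scene. Friction and masses are not known exactly. Their poses are not given: they have to be found in the camera images.
- green_carton: Low carton with a green upper half and white lower half, the shortest of the four things to line up, standing upright on the table at the start, loose, about 0.08 kg. 45 mm thick (its x) by 68 mm long (its y) by 55 mm tall (its z). Origin at the centre of its underside. Best gripped from above across its 45 mm thickness.
- small_tan_carton: Small carton with a tan upper half and white lower half, with a blue stripe, the second shortest (the other tan carton is taller and thinner), standing upright on the table at the start, loose, about 0.08 kg. 36 mm thick (its x) by 50 mm long (its y) by 70 mm tall (its z). Origin at the centre of its underside. Best gripped from above across its 36 mm thickness.
- tall_tan_carton: Taller, thinner carton with a tan upper half and white lower half, the second tallest, standing upright on the table at the start, loose, about 0.08 kg. 30 mm thick (its x) by 60 mm long (its y) by 85 mm tall (its z). Origin at the centre of its underside. Best gripped from above across its 30 mm thickness.
- spice_jar: Round spice jar with a red cap, the tallest of the four, standing upright on the table at the start, loose, about 0.11 kg. 47 mm in diameter, 97 mm tall (its z). Origin at the centre of its underside. Gripped from above across its diameter, in any direction.
- pad_1: One of four identical fixed cork pads, 85 mm apart in a row on a dark board; the first from the left as the robot sees it (+y end of the row). 60 (its x) by 74 (its y, along the row) by 3 mm thick. Origin: centre of its underside, 10 mm above the table; its top is 13 mm above the table. The board (100 x 550 x 10 mm) is fixed, long side within 9 degrees of world y.
- pad_2: One of four identical fixed cork pads, 85 mm apart in a row on a dark board; the second from the left. 60 (its x) by 74 (its y, along the row) by 3 mm thick. Origin: centre of its underside, 10 mm above the table; its top is 13 mm above the table. The board (100 x 550 x 10 mm) is fixed, long side within 9 degrees of world y.
- pad_3: One of four identical fixed cork pads, 85 mm apart in a row on a dark board; the third from the left. 60 (its x) by 74 (its y, along the row) by 3 mm thick. Origin: centre of its underside, 10 mm above the table; its top is 13 mm above the table. The board (100 x 550 x 10 mm) is fixed, long side within 9 degrees of world y.
- pad_4: One of four identical fixed cork pads, 85 mm apart in a row on a dark board; the last, at the right (-y) end of the row. 60 (its x) by 74 (its y, along the row) by 3 mm thick. Origin: centre of its underside, 10 mm above the table; its top is 13 mm above the table. The board (100 x 550 x 10 mm) is fixed, long side within 9 degrees of world y.
- mill: Small pepper mill, grey with a rounded grey top with holes, 44 mm in diameter, 90 mm tall, standing loose on the board at one end of the row, left or right, about 97 mm from the centre of the nearest pad. It marks the end for the tallest. Origin at the centre of its underside. Not to be moved.
- tub: White tub with a blue snap lid, 74 mm in diameter, 58 mm tall, standing loose on the board at the other end of the row from the mill. Origin at the centre of its underside. Not to be moved.
Mind the look-alikes: they are no part of the job. What is shaped like the spice_jar but orange is not meant.

How it is judged:
By the outcome, as a careful person would: the job done as asked, in the order asked, and still so for the second after the job is handed in, with the robot touching nothing.
It also fails if it takes over 112 s, if anything falls off the work surface, if the arm or the gripper's body presses on something with over 40 N, if the wrist force passes 120 N, or if a joint passes its speed limit or range.

### The arm

A 6-joint arm with a two-finger parallel gripper is mounted at the origin on a cart in front of the work surface, level with it; the furniture and walls round the work are solid. World frame = base frame: x ahead of the robot, y to its left, z up, the work surface at z = 0. Lengths are in m, angles in rad, forces in N, time in s.
With the tool pointing down it reaches from about 0.35 to 0.975 m from the base axis. Payload 7.1 kg.
Tool frame: the origin (TCP) lies midway between the tips of the shut fingers; the grasp point (between the pads) lies 19 mm behind it; z points along the fingers, y is the line along which they close (so a half turn about z gives the same grasp; the last joint's range is limited). The gripper opens to 88 mm and grips with 3 to 60 N. Pads are 20 mm wide; open, the fingers measure 115 mm over their backs; the gripper's body (75 mm by 178 mm) begins 61 mm behind the grasp point.
Start: joints at [1.242, 0.423, 1.63, -0, 1.089, -0.019], TCP at [0.191, 0.595, 0.223] pointing down, gripper open.
Joint ranges: [-3, 3], [-0.9, 2.11], [0.09, 2.58], [-1.31, 4.45], [0.11, 2.69], [-2.54, 2.54]. Speed limits (rad/s): [2.39, 2.39, 3.01, 3.14, 3.14, 3.14].

### API

Orientations are given as a unit quaternion [w, x, y, z].
In Python, from station import move_pose, movel, movej, command_gripper, wait, inverse_kinematics, read_camera, camera_info, MotionError, job_done, get_time, get_joint_pos, get_qvel, get_effort, get_tcp_pos, get_ee_rot, get_ft_force, get_ft_torque, get_grip_width, get_finger_force gives the robot as it stands. Calls block until the motion is done:
- move_pose(position, orientation): joint-space move of the TCP to a pose.
- movel(position, frame=None, v=0.15, until_force=None): straight line of the TCP; frame=None keeps the orientation; v is the mean speed in m/s. With until_force (N) it stops when the force on the tool has changed by that much, and returns True; else False.
- movej(angles): joint-space move.
- command_gripper(opening): opening from 0.0 (shut) to 1.0 (fully open); the grip force is fixed at half the most; returns when the fingers have stopped.
- wait(seconds).
- inverse_kinematics(position, orientation): joint angles nearest the present ones, or None.
- read_camera(name): name is "scene" or "side" or "wrist"; returns the picture (384x512x3 uint8, red, green, blue); there is no depth.
- camera_info(name): a dict with "intrinsics" (3x3 intrinsics, pixels), "T" (4x4, takes a point from camera to world coordinates); the wrist camera has in their place "tool_from_camera" (4x4, takes a point from camera to tool coordinates, whose origin is the TCP and whose axes are the flange's). Camera axes: x right, y up, looking along -z (the intrinsics and any distortion apply to the point x, -y, -z); pixel columns grow to the right and rows downward; lengths in m; the calibration is good to about 2 mm. The wrist camera is an equidistant fisheye: a pixel r from the principal point sees the ray r / f radians off the axis. A picture is of the moment at which its call begins: read the wrist's pose just before it. camera_info takes no time and is no camera call.
A pose or a line that the arm cannot do raises MotionError and nothing moves.
- job_done(): hands the job in; it is judged then, once.
Readings, each from a call of its own:
- get_time(): time.
- get_joint_pos(): joint angles.
- get_qvel(): joint speeds.
- get_effort(): joint torques, N m.
- get_tcp_pos(): TCP position.
- get_ee_rot(): TCP orientation.
- get_ft_force(): force on the tool from outside, world axes, zero at the start.
- get_ft_torque(): the same for the moment, N m.
- get_grip_width(): opening from 0.0 (shut) to 1.0 (fully open).
- get_finger_force(): force on a finger pad.
Only numpy, scipy, OpenCV 4.12 (cv2) and the standard library are available. Lean on these libraries where they do the work, as an engineer would, in place of code of your own. Each camera call takes 0.05 s, during which the arm holds its last target. There are 200 camera calls.

## Working session

There is one attempt and no reset: what is moved stays moved. The work goes in short steps, each a Python script; the robot and the scene stay as the last script left them, time stands still between calls to the robot, and variables do not carry over. Pictures are saved under pics/ and viewed, at most 14 in all, crops included, and the job is handed in when it is done.

```bash
mkdir -p pics; ls
python3 - <<'E'
from station import *
import cv2,numpy as np
for n in ["scene","side","wrist"]:
    im=read_camera(n); cv2.imwrite(f"pics/{n}0.png",im[:,:,::-1])
    print(n,{k:np.round(v,4).tolist() if not isinstance(v,str) else v for k,v in camera_info(n).items()})
print(get_ee_rot(),get_tcp_pos(),get_time())
a=[cv2.imread(f"pics/{n}0.png") for n in ["scene","side"]]
for n,i in zip(["scene","side"],a): cv2.imwrite(f"pics/{n}0b.png",cv2.resize(i,(768,576),interpolation=cv2.INTER_CUBIC))
E
```

```text
pics
scene {'intrinsics': [[423.1089, 0.0, 256.0539], [0.0, 423.1089, 189.664], [0.0, 0.0, 1.0]], 'T': [[0.7756, 0.3974, -0.4904, 0.0031], [-0.6309, 0.5132, -0.5819, -0.6516], [0.0204, 0.7607, 0.6488, 0.7766], [0.0, 0.0, 0.0, 1.0]]}
side {'intrinsics': [[479.4847, 0.0, 252.1709], [0.0, 479.4847, 197.358], [0.0, 0.0, 1.0]], 'T': [[0.9984, 0.0348, -0.0435, 0.5003], [-0.0541, 0.4244, -0.9039, -1.2237], [-0.013, 0.9048, 0.4256, 0.6071], [0.0, 0.0, 0.0, 1.0]]}
wrist {'intrinsics': [[297.3186, 0.0, 255.2254], [0.0, 297.3186, 189.917], [0.0, 0.0, 1.0]], 'tool_from_camera': [[-0.0005, 0.9643, 0.2646, 0.0728], [1.0, 0.0009, -0.0014, 0.0002], [-0.0016, 0.2646, -0.9643, -0.1617], [0.0, 0.0, 0.0, 1.0]]}
[-1.03314035e-04  1.54282952e-01  9.88026535e-01 -5.70696780e-04] [0.19039363 0.59485908 0.22208775] 0.15
```

View pics/scene0b.png

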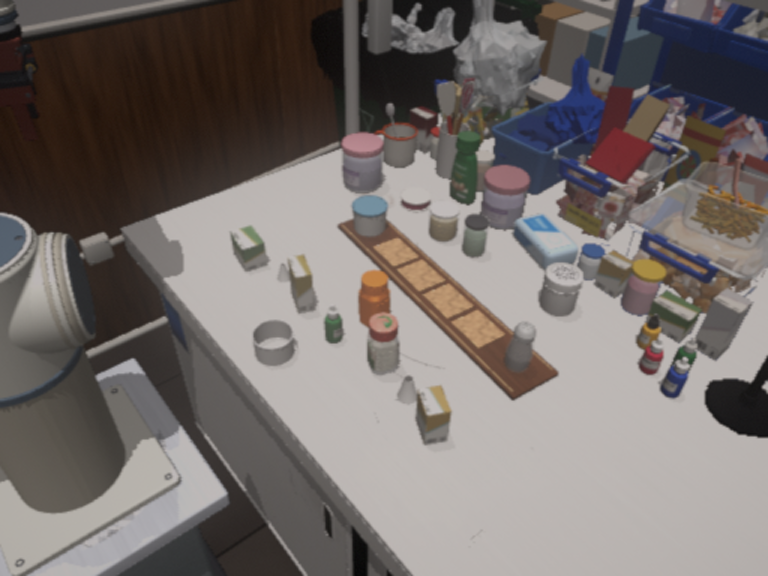

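View pics/side0b.png

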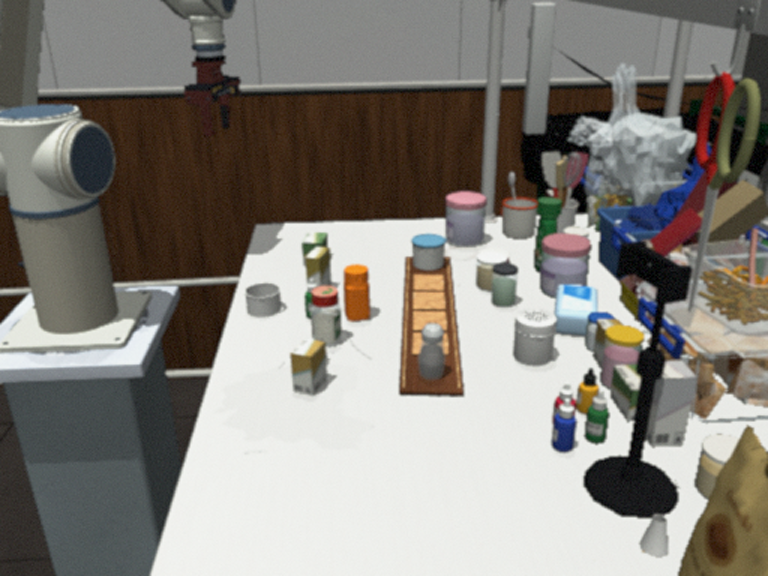

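```bash
cat > h.py <<'E'
from station import *
import cv2,numpy as np
from scipy.spatial.transform import Rotation as R
def quat(yaw):  # tool down, tool y axis at angle yaw+90deg mirrored: x axis along yaw
    q=(R.from_euler('z',yaw)*R.from_euler('x',np.pi)).as_quat(); return [q[3],q[0],q[1],q[2]]
def wristT():
    q=get_ee_rot(); T=np.eye(4); T[:3,:3]=R.from_quat([q[1],q[2],q[3],q[0]]).as_matrix(); T[:3,3]=get_tcp_pos()
    return T@np.array(camera_info("wrist")["tool_from_camera"])
def ray(name,uv,T=None):
    i=camera_info(name); K=np.array(i["intrinsics"]); T=np.array(i["T"]) if T is None else T
    x=(uv[0]-K[0,2])/K[0,0]; y=(uv[1]-K[1,2])/K[1,1]
    if name=="wrist":
        r=np.hypot(x,y); s=np.tan(r)/r if r>1e-9 else 1; x*=s;y*=s
    d=T[:3,:3]@np.array([x,-y,-1]); return T[:3,3],d/np.linalg.norm(d)
def at(name,uv,z,T=None):
    o,d=ray(name,uv,T); return o+d*(z-o[2])/d[2]
def tri(rays):
    A=sum(np.eye(3)-np.outer(d,d) for o,d in rays); b=sum((np.eye(3)-np.outer(d,d))@o for o,d in rays)
    return np.linalg.solve(A,b)
def proj(name,P,T=None):
    i=camera_info(name); K=np.array(i["intrinsics"]); T=np.array(i["T"]) if T is None else T
    p=(np.asarray(P).reshape(-1,3)-T[:3,3])@T[:3,:3]; x=p[:,0]/-p[:,2]; y=-p[:,1]/-p[:,2]
    if name=="wrist":
        r=np.hypot(x,y)+1e-12; s=np.arctan2(r,1)/r; x=x*s;y=y*s
    return np.c_[K[0,0]*x+K[0,2],K[1,1]*y+K[1,2]]
def ortho(im,T,z,x0,x1,y0,y1,mm=1.0):
    """plane-z picture: rows = x descending, cols = y descending, mm per px"""
    xs=np.arange(x1,x0,-mm/1000); ys=np.arange(y1,y0,-mm/1000)
    X,Y=np.meshgrid(xs,ys,indexing='ij'); uv=proj("wrist",np.c_[X.ravel(),Y.ravel(),np.full(X.size,z)],T).astype(np.float32)
    return cv2.remap(im,uv[:,0].reshape(X.shape),uv[:,1].reshape(X.shape),cv2.INTER_CUBIC)
E
python3 - <<'E'
from h import *
# rough: scene-bottom & side-bottom (768-view px *2/3)
for n,a,b in [("green",(250,266),(316,283)),("tanL",(302,308),(318,290)),("tanR",(434,440),(308,392)),("jar",(383,370),(327,342)),("orange",(375,322),(357,319)),
  ("pad1",(396,252),(432,284)),("pad4",(479,328),(431,340)),("mill",(519,368),(431,378)),("tub",(369,233),(428,268)),("nozzle",(405,400),None),("bottle",(333,340),None),("cup",(274,360),None),("nozL",(284,278),None)]:
    print(n,np.round(at("scene",np.array(a)*2/3,0)[:2],3), b and np.round(at("side",np.array(b)*2/3,0)[:2],3))
# tops
for n,a,b in [("tanL top",(298,262),(319,251)),("tanR top",(432,392),(310,347)),("jar top",(383,323),(324,293))]:
    print(n,np.round(tri([ray("scene",np.array(a)*2/3),ray("side",np.array(b)*2/3)]),3))
E
```

```text
green [0.419 0.247] [0.437 0.14 ]
tanL [0.432 0.085] [0.442 0.104]
tanR [ 0.426 -0.273] [ 0.435 -0.274]
jar [ 0.453 -0.12 ] [ 0.463 -0.116]
orange [ 0.513 -0.024] [ 0.517 -0.031]
pad1 [0.672 0.108] [0.675 0.115]
pad4 [ 0.648 -0.148] [ 0.645 -0.122]
mill [ 0.632 -0.255] [ 0.63  -0.248]
tub [0.67  0.192] [0.677 0.199]
nozzle [ 0.441 -0.19 ] None
bottle [ 0.429 -0.015] None
cup [0.326 0.007] None
nozL [0.452 0.176] None
tanL top [0.448 0.112 0.081]
tanR top [ 0.442 -0.243  0.065]
jar top [ 0.462 -0.107  0.091]
```

```bash
cat > look.py <<'E'
from h import *
import pickle,sys
def shot(name):
    wait(0.3); T=wristT(); im=read_camera("wrist"); pickle.dump((T,im),open(name+".pkl","wb")); return T,im
E
python3 - <<'E'
from look import *
o=[]
for k,y in enumerate([0.15,-0.10]):
    move_pose([0.52,y,0.30],quat(np.pi/2)); T,im=shot(f"v{k}"); print(T[:3,3],get_time())
    o.append(ortho(im,T,0.013,.36,.76,-.34,.34,1.0))
cv2.imwrite("pics/ortho0.png",cv2.resize(o[0],None,fx=1.15,fy=1.15)[:,:,::-1]); cv2.imwrite("pics/ortho1.png",cv2.resize(o[1],None,fx=1.15,fy=1.15)[:,:,::-1])
E
```

```text
[0.51966882 0.22320306 0.46157883] 2.5167
[ 0.51990148 -0.0263097   0.46167062] 3.85
```

View pics/ortho0.png

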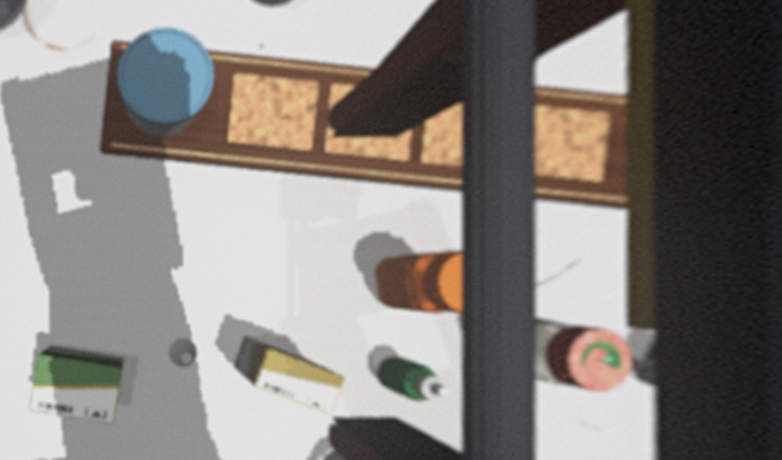

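View pics/ortho1.png

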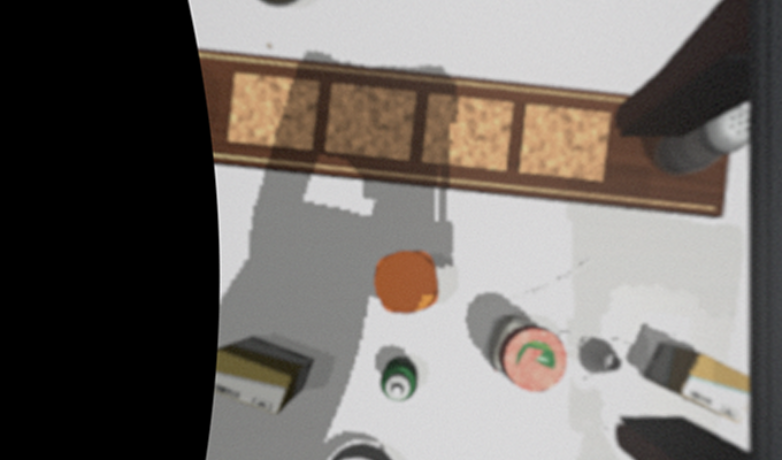

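Run:
```python
from look import *
V=[pickle.load(open(f"v{k}.pkl","rb")) for k in (0,1)]
for k,y in [(2,0.30),(3,-0.25),(4,-0.38)]:
    move_pose([0.48,y,0.30],quat(np.pi/2)); V.append(shot(f"v{k}"))
print(get_time(),get_joint_pos())
S=dict(green=(.055,.42,.25,(0,2)),tall=(.085,.44,.10,(0,1,2)),small=(.07,.435,-.265,(3,4)),jar=(.097,.455,-.11,(0,1,3,4)))
rows=[]
for n in ("green","tall","small","jar"):
    z,cx,cy,vs=S[n]; t=[]
    for v in vs[:4]:
        T,im=V[v]; t.append(cv2.resize(ortho(im,T,z,cx-.06,cx+.06,cy-.06,cy+.06,.5)[:240,:240],(200,200) if 0 else (240,240)))
    rows.append(t)
tiles=[rows[0][0],rows[0][1],rows[1][0],rows[1][2],rows[2][0],rows[2][1]]
cv2.imwrite("pics/mos.png",np.vstack([np.hstack(tiles[:3]),np.hstack(tiles[3:])])[:,:,::-1])
tiles=rows[3][:3]; 
T,im=V[3]; a=ortho(im,T,.013,.60,.70,-.31,.05,.5)[:200,:720]
T,im=V[1]; b=ortho(im,T,.013,.60,.72,-.18,.18,.5)[:240,:720]
cv2.imwrite("pics/mos2.png",np.vstack([a,b])[:,:,::-1])
cv2.imwrite("pics/mosj.png",np.hstack(tiles)[:,:,::-1])
```

```text
8.9583 [-6.87806411e-01  3.27102991e-01  1.58587357e+00  6.71990212e-05
  1.22832318e+00 -6.89004052e-01]
```

View pics/mos.png

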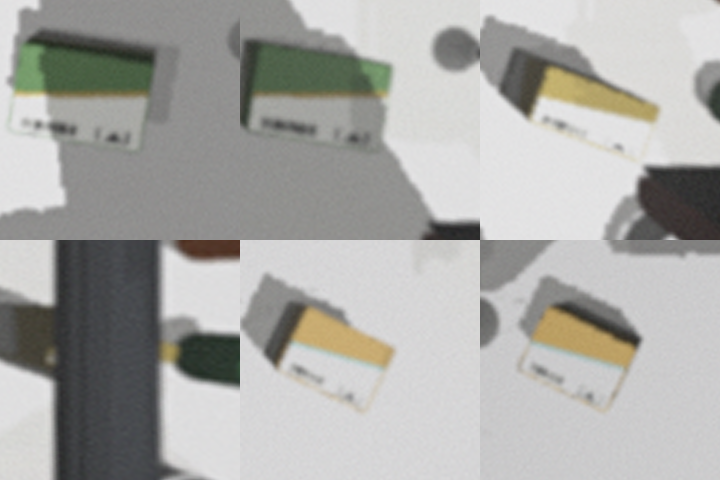

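View pics/mosj.png

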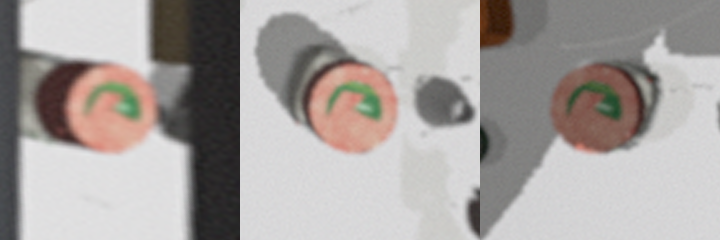

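View pics/mos2.png

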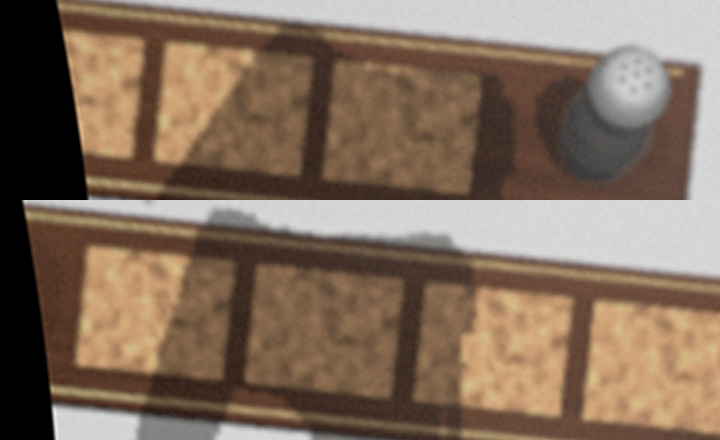

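Wrist views show: green carton tile (82,97), tall tan (595,112), small tan (338,358), red-capped jar, with cap seen, centre (352,107), four pads, mill at the −y end by pad_4, tub at the +y end. Candidates (768-wide scene): jar red cap (383,343) vs orange (375,298); green carton (248,248) vs distractor (677,313); tan cartons (300,283) tall, (433,413) small vs a distractor (613,270). I check the choice and heights by overlaying the models on the scene and side views.

```bash
cat > obj.py <<'E'
import numpy as np
# name: x,y, long-axis angle (world), thickness, length, height
def ang(dc,dr): return np.arctan2(-dr,-dc)+0  # px step -> (dx=-dr, dy=-dc)
def la(dc,dr): return np.arctan2(dc,dr)       # angle of long axis +direction (dx,dy)=(dr,dc)
O=dict(green=(.4315,.2699,la(134,21),.045,.068,.055),tall=(.4439,.1022,la(109,40),.030,.060,.085),
       small=(.4358,-.2542,la(88,43),.036,.050,.070),jar=(.4615,-.107,np.pi/2,.047,.047,.097))
row=np.array([.1027,.9947]); c=np.array([.6497,-.0244])
P={i+1:c+row*.085*(1.5-i) for i in range(4)}; ROW=np.arctan2(row[1],row[0])
E
python3 - <<'E'
from h import *; from obj import *
print({k:np.round(np.degrees(v[2]),1) for k,v in O.items()},P,np.degrees(ROW))
out=[]
for n,(x0,y0,w,h) in dict(scene=(140,120,260,190),side=(150,130,200,150)).items():
    s=3 if n=="scene" else 3.9
    im=cv2.resize(cv2.imread(f"pics/{n}0.png")[y0:y0+h,x0:x0+w],None,fx=s,fy=s,interpolation=cv2.INTER_CUBIC)
    def poly(p): cv2.polylines(im,[np.round((proj(n,p)-[x0,y0]+.5)*s).astype(int)],True,(255,0,255),1)
    def rect(x,y,a,t,l,z):
        u=np.array([np.cos(a),np.sin(a)]);v=np.array([-u[1],u[0]])
        return [[*(np.array([x,y])+i*u*l/2+j*v*t/2),z] for i,j in((1,1),(1,-1),(-1,-1),(-1,1))]
    for k,(x,y,a,t,l,hh) in O.items():
        for z in (0,hh):
            poly([[x+t/2*np.cos(q),y+t/2*np.sin(q),z] for q in np.arange(0,6.3,.2)] if k=="jar" else rect(x,y,a,t,l,z))
    for p in P.values(): poly(rect(*p,ROW,.06,.074,.013))
    cv2.imwrite(f"pics/ov_{n}.png",im)
E
```

```text
{'green': np.float64(81.1), 'tall': np.float64(69.8), 'small': np.float64(64.0), 'jar': np.float64(90.0)} {1: array([0.66279425, 0.10242425]), 2: array([0.65406475, 0.01787475]), 3: array([ 0.64533525, -0.06667475]), 4: array([ 0.63660575, -0.15122425])} 84.10525735496122
```

View pics/ov_scene.png

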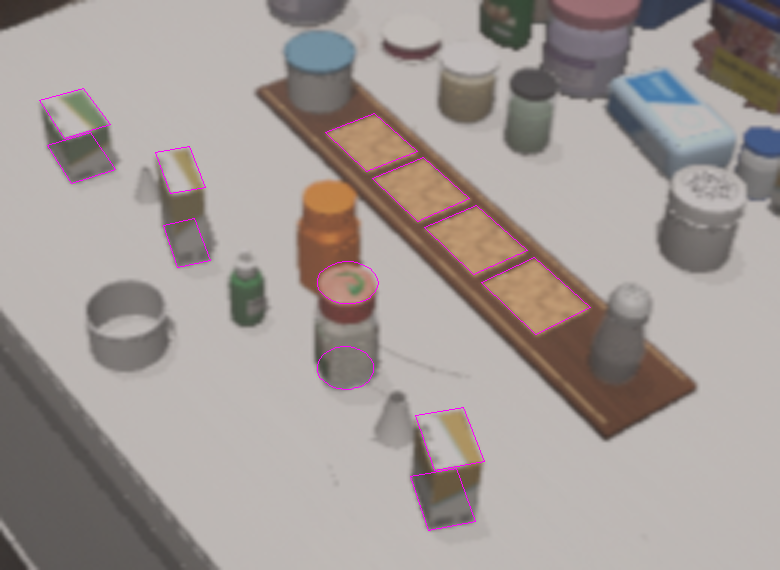

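View pics/ov_side.png

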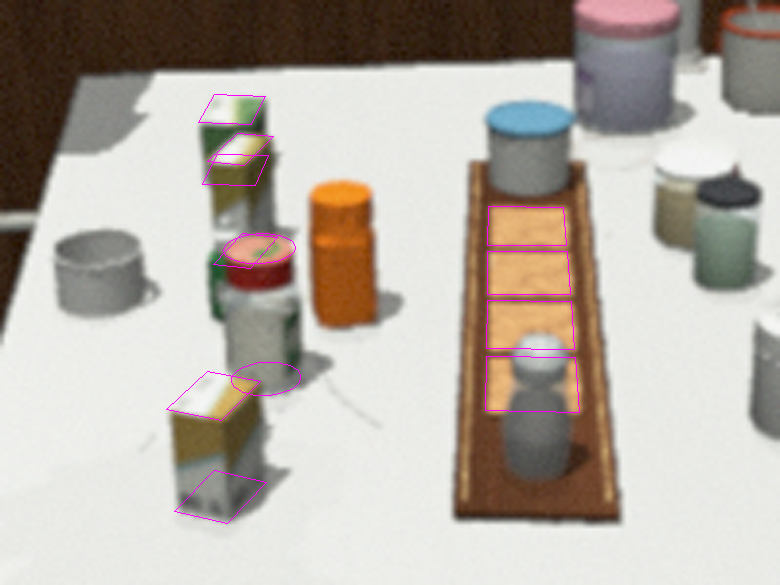

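Overlays fit in both views: choice, positions and heights confirmed (jar cap at overlay (347,283), pads outlined exactly). Jar first.

```bash
cat > pp.py <<'E'
from look import *; from obj import *
def pick_place(n,pad,gz):
    x,y,a,t,l,h=O[n]; a=ROW if n=="jar" else a; tz=gz-.019; px,py=P[pad]
    command_gripper(1.0)
    move_pose([x,y,tz+.11],quat(a)); movel([x,y,tz],v=.12)
    command_gripper(0.0); print(n,"width mm",get_grip_width()*88,"expect",t*1000,"force",get_finger_force())
    if abs(get_grip_width()*88-t*1000)>6: return False
    movel([x,y,tz+.13],v=.2); move_pose([px,py,tz+.13],quat(ROW))
    movel([px,py,tz+.013+.012],v=.15)
    hit=movel([px,py,tz+.013-.003],v=.03,until_force=4); print("hit",hit,"z of bottom",get_tcp_pos()[2]-tz,get_ft_force(),"w",get_grip_width()*88)
    command_gripper(1.0); movel([px,py,tz+.14],v=.2); print(get_time()); return True
E
python3 -c "
from pp import *
pick_place('jar',4,.048)"
```

```text
jar width mm 48.667037445285445 expect 47.0 force 30.00017129816115
hit True z of bottom 0.01272393421234939 [ 1.21298972 -0.11470146  2.89849966] w 48.55103067541691
16.5417
```

```bash
python3 -c "
from pp import *
pick_place('tall',3,.058) and pick_place('small',2,.045) and pick_place('green',1,.036)
move_pose([.45,.0,.32],quat(np.pi/2))
for k,(x,y) in enumerate([(.50,.15),(.50,-.12)]):
    move_pose([x,y,.32],quat(np.pi/2)); shot(f'e{k}')
cv2.imwrite('pics/s1.png',cv2.resize(read_camera('scene')[130:290,200:400],None,fx=3,fy=3)[:,:,::-1])
o=[]
for k in (0,1):
    T,im=pickle.load(open(f'e{k}.pkl','rb')); o.append(ortho(im,T,.013,.56,.74,-.26,.24,1.5/1.0*.67)[:180])
cv2.imwrite('pics/e.png',cv2.resize(np.vstack(o),None,fx=1.5,fy=1.5)[:,:,::-1])
"
```

```text
tall width mm 29.68803954537419 expect 30.0 force 29.999608397483826
hit True z of bottom 0.012648796383340072 [ 0.13055536 -0.29117926  3.29566712] w 29.742383361042275
24.8833
small width mm 36.142338001479715 expect 36.0 force 29.99414473772049
hit True z of bottom 0.012753310229018402 [0.25290805 0.62020275 2.71016346] w 36.08955554198474
33.2417
green width mm 44.85064744994802 expect 45.0 force 29.953148066997528
hit True z of bottom 0.012801777168864749 [0.32689245 0.05995566 2.62525846] w 44.65405863896852
41.3333
```

View pics/e.png

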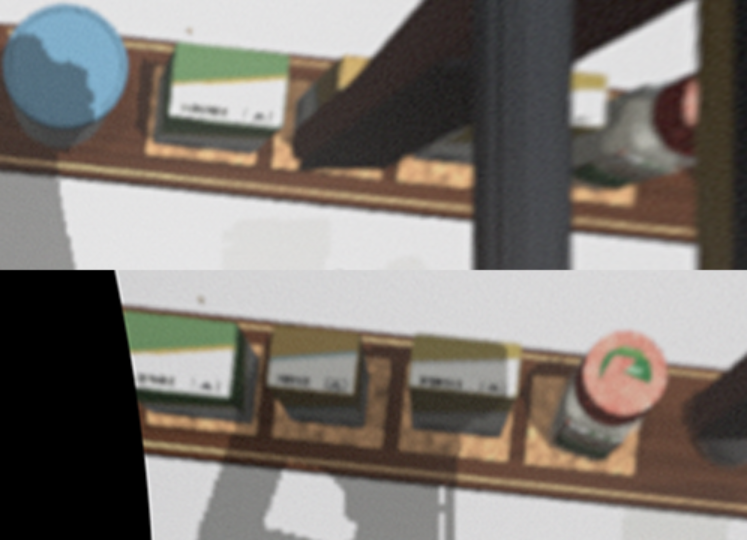

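View pics/s1.png

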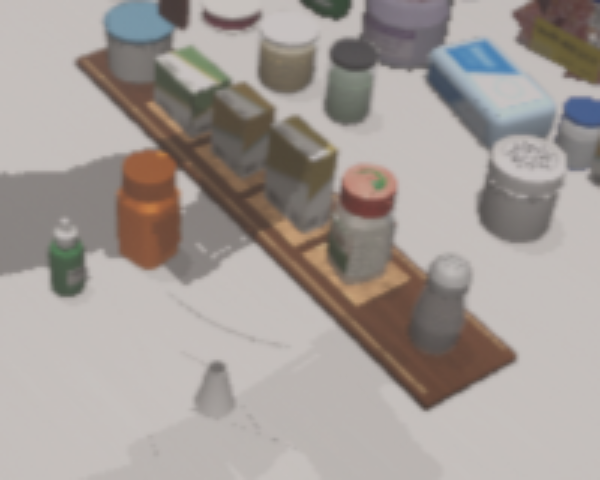

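All four stand on their pads in order (jar by the mill at (360,225), tall, small, green by the tub). One overlay check for centring.

```bash
python3 -c "
from pp import *
t=[]
for n,p,k in (('green',1,0),('small',2,1),('tall',3,1),('jar',4,1)):
    x,y=P[p]; _,_,_,th,l,h=O[n]; T,im=pickle.load(open(f'e{k}.pkl','rb'))
    o=ortho(im,T,h+.013,x-.05,x+.05,y-.05,y+.05,.5)[:200,:200].copy()
    o=cv2.resize(o,(390,290) if 0 else (280,280)); s=1.4
    u=np.array([np.cos(ROW),np.sin(ROW)]);v=np.array([-u[1],u[0]])
    q=[i*u*l/2+j*v*th/2 for i,j in((1,1),(1,-1),(-1,-1),(-1,1))] if n!='jar' else [th/2*np.array([np.cos(b),np.sin(b)]) for b in np.arange(0,6.3,.2)]
    cv2.polylines(o,[np.array([[(100-w[1]*2000)*s,(100-w[0]*2000)*s] for w in q]).astype(int)],True,(255,0,255),1); t.append(o)
cv2.imwrite('pics/fin.png',np.vstack([np.hstack(t[:2]),np.hstack(t[2:])])[:,:,::-1])
"
```

```text
(no output)
```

View pics/fin.png

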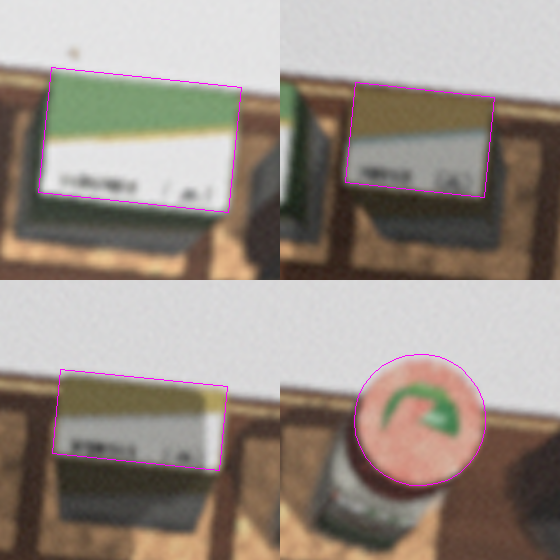

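The outlines match each top within about 1–2 mm, so everything is centred and aligned.

```bash
python3 -c "
from station import *
print(get_time(),job_done())"
```

```text
the job is handed in; nothing more can be done
44.9167 None
```

The job is handed in at 44.9 s: from the mill end, the red-capped jar, tall tan, small tan and green cartons stand upright on their pads, centred and aligned to within about 2 mm, and the arm never touched the mill or the tub.

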